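Lower the electrode probe one hole into the beaker

ROBOT

A 6-joint arm with a two-finger parallel gripper is mounted at the origin on the work surface. World frame = base frame: x ahead of the robot, y to its left, z up, the work surface at z = 0. Lengths are in mm, angles in rad, forces in N, time in s.
With the tool pointing down it reaches from about 350 to 775 mm from the base axis. Payload 7.3 kg.
Tool frame: the origin (TCP) lies midway between the tips of the shut fingers; the grasp point (between the pads) lies 19 mm behind it; z points along the fingers, y is the line along which they close (so a half turn about z gives the same grasp; the last joint's range is limited). The gripper opens to 92 mm and grips with 3 to 60 N. Pads are 19 mm wide; open, the fingers measure 130 mm over their backs; the gripper's body (75 mm by 190 mm) begins 47 mm behind the grasp point.
Start: joints at [1.159, 0.342, 1.524, -0, 1.275, -0.146], TCP at [137.892, 506.587, 226.741] pointing down, gripper open.
Joint ranges: [-2.53, 2.53], [-0.77, 2.02], [0.04, 2.7], [-1, 4.14], [0.28, 2.66], [-3.11, 3.11]. Speed limits (rad/s): [2.57, 2.57, 3.14, 3.14, 3.14, 3.14].

INTERFACE

Orientations are given as [roll, pitch, yaw] about the fixed x, y, z axes, in that order (R = Rz(yaw) Ry(pitch) Rx(roll)).
In Python, from plant import bot gives the robot as it stands.
- The arm moves only by the tool jog_arm, never from a script. Its arguments are lists of equal length, an entry for each row: "dp": the shift along the tool's x, y, z in m, a list of three; "twist": the turn about the tool's z in degrees. A call has 1 to 10 rows; each row shifts and turns the commanded pose from where the row before left it, along the tool's axes as they then stand; what a row does not reach is not made up. A row lasts 1/8 s, in which the tool goes at most 62.5 mm and 10.7 degrees, less where a joint would pass 70% of its speed; a pose out of reach is approached as far as the arm can. A call is refused whole if a number of a shift passes 0.0625 or a number of a turn 10.7, either way. A call with a gripper value outside its range is refused whole. "jaw" is the finger opening in m, from 0 to 0.0918, set as the call begins (left out, the last holds). The fingers move at their own pace and stop on an object; the grip force is fixed at half the most. Time passes only in rows, so rows that do not move let the fingers close. It gives the time, the measured TCP pose, the force, the opening and the grip force at its end, in the units of the state.
- bot.get_obs(): the state, without advancing time (a new reading comes with each control period).
- bot.capture(name): name is "scene" or "top"; returns the picture (384x512x3 uint8, blue, green, red); there is no depth.
- bot.camera_params(name): a dict with "fx", "fy", "cx", "cy" (pixels), "R" (3x3) and "t" (3): a world point X has camera coordinates R X + t. Camera axes: x right, y down, z forward; pixel columns grow to the right and rows downward; lengths in mm; the calibration is good to about 2 mm. A picture is of the moment at which its call begins. camera_params takes no time and is no camera call.
- bot.close_job(): hands the job in; it is judged then, once.
Trained networks look in the newest picture that a camera, given by its name, has taken for a name from the list of things; names that differ only in an ending like _2 or _b are one class to them, and where a whole thing is asked for, a point or a joint stands for the part that bears it (a point fixed in the world has none). Each returns a list of dicts, best first, with "confidence" (0 to 1); they miss things now and then, are a little off and sometimes report something else, mostly with a low value. They report only what shows in the picture. A call takes as long as a camera call. They do not tell look-alikes from the thing itself.
- bot.find_in(camera, label): "bbox" ([centre column, centre row, width, height] in pixels, round what is visible of it).
- bot.masks_of(camera, label): "pixels" (384x512 bool, what is visible of it) and "bbox" ([centre column, centre row, width, height] in pixels, round what is visible of it).
The state is a dict: "time": time; "joint_positions": joint angles; "dq": joint speeds; "tau": joint torques, N m; "tool_pos": TCP position; "tcp_rot": TCP orientation; "contact_force": force on the tool from outside, world axes, zero at the start; "moment": the same for the moment, N m; "grip_width": finger opening in mm; "finger_force": force on a finger pad.
Only numpy, scipy, OpenCV 4.12 (cv2) and the standard library are available. Lean on these libraries where they do the work, as an engineer would, in place of code of your own. Each camera call takes 0.05 s, during which the arm holds its last target. There are 200 camera calls.

TASK

Lower the glass probe into the beaker: press the sprung button on top of the stand's telescoping tube to free it, collapse the tube to its next hole, no further, and leave it locked there with the button sprung fully up again. Push gently, since the latch and probe are delicate; the probe must not touch the beaker, and leave everything else where it stands.

Things in the scene. Friction and masses are not known exactly. Their poses are not given: they have to be found in the camera images.
- stand: probe stand fixed to the bench: white foot plate 225 x 130 x 12 mm, upright grey outer tube up to 37 mm across, 150 mm high. Origin on the tube's axis at bench height; z up, x along the foot towards the beaker, y along the cross bar. Holes in the outer tube's +x side; a sprung steel pin of the inner tube sits in the top hole (132 mm up) at the start; the holes' spacing differs from stand to stand
- tube (a joint): how far the steel inner tube (with cross bar, button, probe) has slid down, m: 0 in the top hole (start); the next hole lies somewhere from 0.035 to 0.061, to be found by feel; the lowest 0.048 beyond that. Dry friction: unlatched, a push of 3 to 6 N slides it down and it stays where it is left. In a hole, with the button up, it is held hard, with 0.75 mm of play either way
- button (a joint): how far the button is pressed in, m: 0 up, 0.008 fully down. Spring 2 N at first touch, 6 N fully down. Pressing draws the pin in mm for mm; the tube is free from about 6 mm. Between holes the pin rides in the wall and the button stays 6 mm down by itself; it springs up when the pin snaps out into a hole, only if not held. Held down, the tube slides past the hole
- button_top (a point): centre of the top of the round white button, 22 mm across, standing 12 mm proud of the middle of the cross bar when up and 4 mm when fully down; its top is 280 mm above the bench at the start
- bar_mid (a point): centre of the top face of the grey cross bar on top of the inner tube, 30 mm (x) x 120 mm (y) x 18 mm high; the top face is 268 mm above the bench at the start and 207 to 233 mm when the tube is in the next hole. The bar can be pushed down anywhere on its flat top beside the button
- bar_end (a point): point on the bar's flat top face, 42 mm from the middle towards the stand's +y, clear of the button: a place to push the bar (its twin lies 42 mm the other way)
- probe_tip (a point): lower tip of the glass probe, 12 mm thick, hung from an arm 115 mm from the tube's axis on the stand's +x side; it moves down with the tube: 108 mm above the bench at the start, 47 to 73 mm in the next hole. The probe's white cap ends 269 mm above the bench at the start, level with the bar
- beaker: open glass beaker, 80 mm high and 80 mm across, 3 mm wall, 5 mm floor, standing on the foot plate under the probe; origin at the centre of its underside, z up
- vial: small amber jar with blue cap, 42 mm across and 75 mm high, on the bench beside the stand; origin at its underside; leave alone
- tip_box: clear box of pipette tips with a crimson top, 124 x 86 x 86 mm; origin at its underside; leave alone
- tube_rack: orange rack with capped sample tubes, 110 x 200 mm, up to 109 mm high; origin at its underside; leave alone
Not all that is in view belongs to the job. Of the things like the beaker, leave any that is black, green or orange; of the rest the smaller one is meant.

How it is judged:
By the outcome, as a careful person would: the job done as asked, in the order asked, and still so for the second after the job is handed in, with the robot touching nothing.
It also fails if it takes over 42 s, if anything falls off the work surface, if the arm or the gripper's body presses on something with over 40 N, if the wrist force passes 120 N, or if a joint passes its speed limit or range.

## Working session

There is one attempt and no reset: what is moved stays moved. The work goes in short steps, Python scripts to look and compute and a tool call to move; the robot and the scene stay as the last step left them, time stands still between calls to the robot, and variables do not carry over. Pictures are saved under pics/ and viewed, at most 10 in all, crops included, and the job is handed in when it is done.

Besides the shell and the picture viewer there is one more tool, called after "Call:" as name(argument=value, ...), one argument or row to a line, values as JSON. jog_arm: Moves the arm, as the interface text tells. Its arguments: {"type":"object","properties":{"dp":{"type":"array"},"twist":{"type":"array"},"jaw":{"type":"number"}},"required":["dp","twist"]}

```bash
mkdir -p pics; python3 - <<'E'
from plant import bot
import cv2,numpy as np
a=bot.capture("scene");b=bot.capture("top")
cv2.imwrite("pics/a.png",cv2.resize(np.vstack([a,b]),(450,600)) if 0 else a);cv2.imwrite("pics/b.png",b)
for c in("scene","top"):
  p=bot.camera_params(c);print(c,{k:np.round(v,3).tolist() for k,v in p.items()})
  for l in("stand","button_top","bar_mid","beaker","probe_tip","vial"):
    print(l,[(np.round(d["bbox"],1).tolist(),round(d["confidence"],2)) for d in bot.find_in(c,l)])
o=bot.get_obs();print(o)
E
```

```text
scene {'fx': 391.001, 'fy': 391.001, 'cx': 258.847, 'cy': 188.212, 'R': [[0.802, 0.597, 0.012], [0.458, -0.602, -0.653], [-0.383, 0.529, -0.757]], 't': [-476.958, -145.943, 1492.01]}
stand [([248.7, 207.5, 57.2, 114.4], 0.7), ([244.1, 190.1, 43.5, 69.6], 0.36)]
button_top [([243.1, 160.2, 9.8, 7.8], 0.5)]
bar_mid [([244.0, 192.9, 41.8, 70.6], 0.69)]
beaker [([262.4, 312.0, 40.4, 57.6], 0.94), ([191.6, 261.6, 50.1, 55.8], 0.92), ([332.1, 233.1, 27.4, 35.6], 0.88), ([254.6, 233.5, 28.4, 31.2], 0.66), ([297.6, 270.2, 29.3, 40.3], 0.58)]
probe_tip [([242.0, 191.8, 43.7, 72.7], 0.58), ([242.9, 158.9, 7.9, 5.1], 0.4)]
vial [([278.6, 206.1, 16.2, 23.4], 0.62)]
top {'fx': 359.984, 'fy': 359.984, 'cx': 257.46, 'cy': 190.889, 'R': [[-0.013, -1.0, -0.007], [-0.985, 0.014, -0.17], [0.17, 0.004, -0.985]], 't': [27.693, 649.471, 1208.502]}
stand [([271.7, 215.4, 65.6, 66.9], 0.77)]
button_top [([265.5, 219.3, 3.6, 2.6], 0.36)]
bar_mid [([267.9, 211.4, 49.6, 52.8], 0.91), ([124.1, 224.3, 41.0, 41.3], 0.69), ([238.8, 204.1, 13.7, 13.6], 0.31)]
beaker [([335.6, 221.3, 42.9, 37.6], 0.85), ([331.4, 154
[... 300 characters left out ...]
: 0.7, 'joint_positions': array([ 1.15903316e+00,  3.41974049e-01,  1.52412045e+00, -3.99887360e-05,
        1.27542405e+00, -1.46012229e-01]), 'dq': array([ 8.25094956e-04, -1.21159090e-03,  1.19450697e-03, -4.87835176e-05,
        2.72366150e-04,  1.37663715e-03]), 'tau': array([ 1.13188773e-03, -4.31023121e+01, -2.44453830e+01,  7.21170078e-02,
        4.80876386e-02, -3.94292641e-06]), 'tool_pos': array([137.8793652 , 506.57103563, 226.74683631]), 'tcp_rot': array([3.14152490e+00, 4.86324752e-05, 2.87585336e+00]), 'contact_force': array([-0.13702738,  0.24694006, -0.11790277]), 'moment': array([-0.03677749,  0.01962522,  0.00916721]), 'finger_force': 0.0, 'grip_width': 91.99937031686852}
```

View pics/a.png

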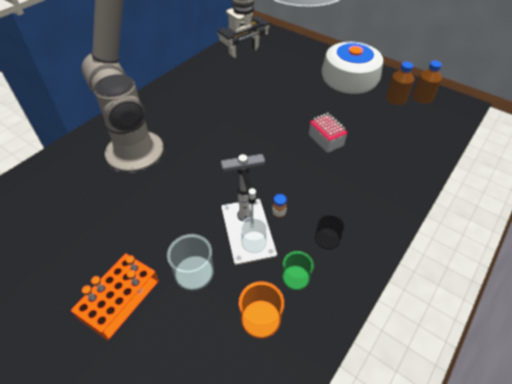

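View pics/b.png

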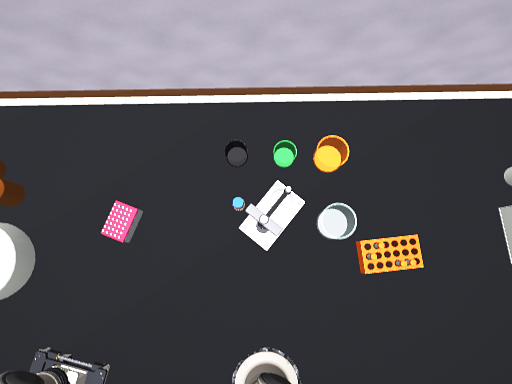

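Scene view: the stand is at about (245,160–260), with the button at about (243,159) and the bar running from (222,163) to (265,159). Beaker look-alikes are the clear small one on the foot plate (254,235), the clear large one (191,261), black (329,233), green (297,270) and orange (262,312). The small clear one on the foot plate is the one meant. I'll check it in a close crop.

```bash
python3 - <<'E'
import cv2,numpy as np
a=cv2.imread("pics/a.png")[145:270,205:305];b=cv2.imread("pics/b.png")[170:260,225:315]
A=cv2.resize(a,(400,500),interpolation=2);B=cv2.resize(b,(400,400),interpolation=2)
B=np.vstack([B,np.zeros((100,400,3),np.uint8)])
cv2.imwrite("pics/c.png",np.hstack([A,B]))
E
```

```text
(no output)
```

View pics/c.png

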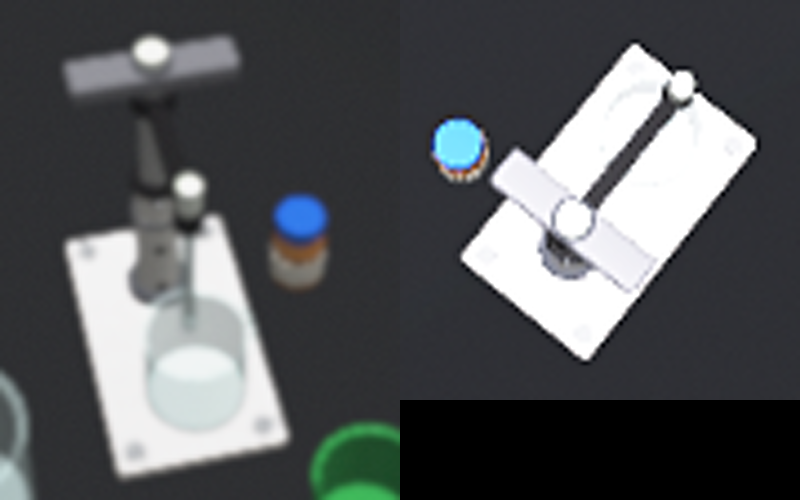

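The crop shows the small clear beaker standing on the foot plate under the probe, so that choice is right. The button is at scene (242.4,156.6) and top (263.5,218.7); the probe cap is at top (288.1,188.8) and scene (252,191).

```bash
cat > h.py <<'E'
from plant import bot
import numpy as np
def ray(c,uv,z):
  p=bot.camera_params(c);R=np.array(p["R"]);t=np.array(p["t"]).ravel()
  d=R.T@np.array([(uv[0]-p["cx"])/p["fx"],(uv[1]-p["cy"])/p["fy"],1]);o=-R.T@t
  return (o+d*(z-o[2])/d[2])[:2]
def top(x,y): return ((x-400+.5)/4.4444-.5+225,(y+.5)/4.4444-.5+170)
def sc(x,y): return ((x+.5)/4-.5+205,(y+.5)/4-.5+145)
E
python3 - <<'E'
from h import *
print("button",ray("top",top(573,218),280),ray("scene",sc(151,47),280))
print("cap",ray("top",top(682,84),269),ray("scene",sc(188,182),269))
q=[ray("top",top(*c),268) for c in((518,150),(492,180),(657,262),(633,292))]
s=[ray("scene",sc(*c),268) for c in((65,68),(235,40),(240,60),(70,92))]
print("barTop",np.round(q),np.mean(q,0),"barScene",np.round(s),np.mean(s,0))
v=(q[0]+q[1]-q[2]-q[3]);print("yaw y-axis",np.degrees(np.arctan2(v[1],v[0])))
w=np.array([ray("top",top(*c),12) for c in((634,43),(757,143),(587,360),(461,257))])
print(w.round(),w.mean(0)); v=w[0]+w[1]-w[2]-w[3];print("yaw x",np.degrees(np.arctan2(v[1],v[0])))
E
```

```text
button [530.77616562   1.6582061 ] [531.03929696   3.96064932]
cap [618.7460908  -71.27633018] [619.97168661 -70.46251194]
barTop [[577.  37.]
 [557.  54.]
 [503. -52.]
 [484. -36.]] [5.30187431e+02 5.23122802e-01] barScene [[489. -39.]
 [566.  55.]
 [580.  41.]
 [506. -54.]] [535.41858934   0.603755  ]
yaw y-axis 50.467033896779
[[ 699.  -54.]
 [ 615. -152.]
 [ 443.  -11.]
 [ 526.   89.]] [570.68789262 -31.88392033]
yaw x -39.41808927108541
```

Call:
jog_arm(
  dp=[
    [0,0,-0.042],
    [0,0,-0.042],
    [-0.042,-0.032,0],
    [-0.043,-0.032,0],
    [-0.043,-0.032,0],
    [-0.043,-0.032,0],
    [-0.043,-0.032,0],
    [-0.043,-0.032,0],
    [-0.043,-0.032,0],
    [-0.043,-0.032,0],
  ],
  twist=[0,0,0,0,0,0,0,0,0,0],
  jaw=0.0,
)

```text
time: 1.95
tool_pos: [402.4, 168.0, 311.0]
tcp_rot: [3.141, 0.001, 2.876]
contact_force: [0.5, 0.1, -0.4]
grip_width: 0.6
finger_force: 0.0
```

Call:
jog_arm(
  dp=[
    [-0.043,-0.032,0],
    [-0.043,-0.032,0],
    [-0.043,-0.032,0],
    [-0.04,-0.032,0],
    [0,0,0],
    [0,0,0],
    [0,0,0],
    [0,0,0],
  ],
  twist=[0,0,0,0,8.1,8.1,8.1,0],
)

```text
time: 2.95
tool_pos: [531.0, 1.5, 310.7]
tcp_rot: [3.142, -0.0, 2.453]
contact_force: [0.1, -0.2, 0.5]
grip_width: 0.4
finger_force: 0.0
```

Call:
jog_arm(
  dp=[
    [0,0,0.014],
    [0,0,0.01],
    [0,0,0.003],
    [0,0,0.001],
    [0,0,0.001],
    [0,0,0.001],
    [0,0,0.001],
    [0,0,0],
  ],
  twist=[0,0,0,0,0,0,0,0],
)

```text
time: 3.95
tool_pos: [531.1, 1.5, 280.1]
tcp_rot: [3.141, 0.001, 2.452]
contact_force: [-0.9, -0.2, 2.4]
grip_width: 0.5
finger_force: 1.1
```

Call:
jog_arm(
  dp=[
    [0,0,0.001],
    [0,0,0.001],
    [0,0,0],
  ],
  twist=[0,0,0],
)

```text
time: 4.32
tool_pos: [531.2, 1.5, 277.8]
tcp_rot: [3.141, 0.0, 2.452]
contact_force: [-0.4, 0.1, 2.7]
grip_width: 0.4
finger_force: 1.6
```

Call:
jog_arm(
  dp=[
    [0,0,0.001],
    [0,0,0.001],
    [0,0,0.001],
    [0,0,0.001],
    [0,0,0],
  ],
  twist=[0,0,0,0,0],
)

```text
time: 4.95
tool_pos: [531.1, 1.6, 273.7]
tcp_rot: [3.141, 0.0, 2.452]
contact_force: [1.5, -0.5, 2.8]
grip_width: 0.3
finger_force: 2.0
```

Call:
jog_arm(
  dp=[
    [0,0,0.001],
    [0,0,0.001],
    [0,0,0],
  ],
  twist=[0,0,0],
)

```text
time: 5.32
tool_pos: [531.1, 1.6, 271.6]
tcp_rot: [3.141, 0.0, 2.452]
contact_force: [0.5, 0.3, 4.7]
grip_width: 0.3
finger_force: 2.1
```

Call:
jog_arm(
  dp=[
    [0,0,0.001],
    [0,0,0.001],
    [0,0,0.001],
    [0,0,0],
  ],
  twist=[0,0,0,0],
)

```text
time: 5.82
tool_pos: [531.1, 1.6, 268.6]
tcp_rot: [3.141, 0.0, 2.452]
contact_force: [1.2, -0.8, 3.8]
grip_width: 0.6
finger_force: 1.9
```

Call:
jog_arm(
  dp=[
    [0,0,0.001],
    [0,0,0.0015],
    [0,0,0.0015],
    [0,0,0.0015],
    [0,0,0.0015],
    [0,0,0.001],
    [0,0,0],
  ],
  twist=[0,0,0,0,0,0,0],
)

```text
time: 6.7
tool_pos: [531.1, 1.6, 260.6]
tcp_rot: [3.141, -0.0, 2.452]
contact_force: [1.4, 0.3, 4.0]
grip_width: 0.5
finger_force: 1.8
```

Call:
jog_arm(
  dp=[
    [0,0,-0.005],
    [0,0,-0.015],
    [0,0,-0.015],
    [0,0,0],
    [0,0,0],
    [0,0,0],
  ],
  twist=[0,0,0,0,0,0],
  jaw=0.0,
)

```text
time: 7.45
tool_pos: [530.8, 1.6, 295.2]
tcp_rot: [-3.141, -0.001, 2.452]
contact_force: [-0.3, -0.2, 0.5]
grip_width: 0.8
finger_force: 0.0
```

Call:
jog_arm(
  dp=[
    [0,0,0],
    [0,0,0],
    [0,0,0],
    [0,0,0],
  ],
  twist=[0,0,0,0],
  jaw=0.05,
)

```text
time: 7.95
tool_pos: [531.0, 1.6, 295.7]
tcp_rot: [3.142, -0.0, 2.452]
contact_force: [-0.2, 0.1, -0.5]
grip_width: 35.5
finger_force: 0.0
```

Call:
jog_arm(
  dp=[
    [0,0,0],
    [0,0,0],
    [0,0,0.015],
    [0,0,0.015],
    [0,0,0.006],
    [0,0,0.001],
    [0,0,0],
  ],
  twist=[0,0,0,0,0,0,0],
)

```text
time: 8.82
tool_pos: [531.2, 1.6, 259.0]
tcp_rot: [3.141, 0.0, 2.452]
contact_force: [0.4, 0.3, -0.4]
grip_width: 49.7
finger_force: 0.0
```

```bash
python3 - <<'E'
from plant import bot
import cv2,numpy as np
a=bot.capture("scene")[120:245,195:295];b=bot.capture("top")[170:260,225:315]
A=cv2.resize(a,(400,500),interpolation=2);B=cv2.resize(b,(400,400),interpolation=2)
cv2.imwrite("pics/d.png",np.hstack([A,np.vstack([B,np.zeros((100,400,3),np.uint8)])]))
E
```

```text
(no output)
```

View pics/d.png

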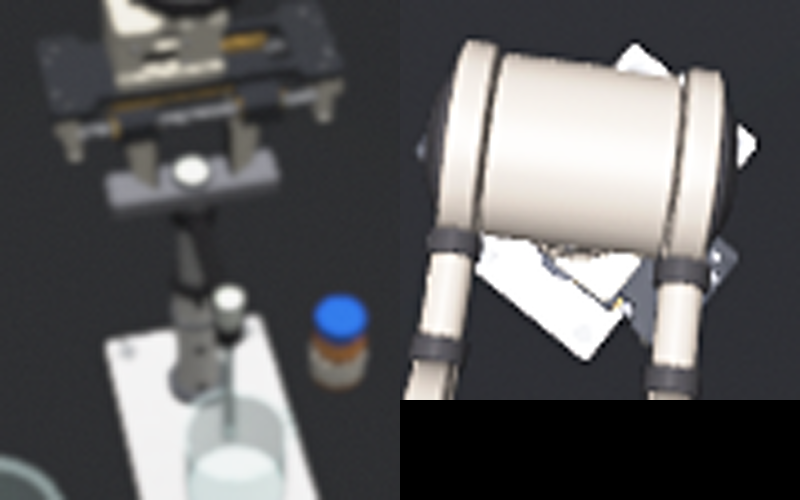

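The fingers straddle the white button (190,170 in the crop) and sit over the bar on both sides. I'll push down to just short of the earliest hole.

Call:
jog_arm(
  dp=[
    [0,0,0.001],
    [0,0,0.001],
    [0,0,0.001],
    [0,0,0.001],
    [0,0,0.001],
    [0,0,0.001],
    [0,0,0],
  ],
  twist=[0,0,0,0,0,0,0],
)

```text
time: 9.8
tool_pos: [531.1, 1.6, 253.6]
tcp_rot: [3.141, 0.001, 2.452]
contact_force: [-0.6, -1.0, 4.7]
grip_width: 50.1
finger_force: 2.7
```

Call:
jog_arm(
  dp=[
    [0,0,0.002],
    [0,0,0.002],
    [0,0,0.002],
    [0,0,0.002],
    [0,0,0.002],
    [0,0,0.002],
    [0,0,0.002],
    [0,0,0],
  ],
  twist=[0,0,0,0,0,0,0,0],
)

```text
time: 10.8
tool_pos: [531.1, 1.6, 239.2]
tcp_rot: [3.141, 0.001, 2.452]
contact_force: [-1.1, 0.3, 3.3]
grip_width: 50.1
finger_force: 1.8
```

Call:
jog_arm(
  dp=[
    [0,0,0.001],
    [0,0,0.001],
    [0,0,0.001],
    [0,0,0.001],
    [0,0,0],
  ],
  twist=[0,0,0,0,0],
)

```text
time: 11.42
tool_pos: [531.1, 1.6, 235.2]
tcp_rot: [3.141, 0.0, 2.452]
contact_force: [-1.7, 0.7, 5.2]
grip_width: 49.9
finger_force: 2.7
```

Call:
jog_arm(
  dp=[
    [0,0,0.0006],
    [0,0,0.0006],
    [0,0,0.0006],
    [0,0,0],
  ],
  twist=[0,0,0,0],
)

```text
time: 11.92
tool_pos: [531.0, 1.5, 233.5]
tcp_rot: [3.141, 0.001, 2.452]
contact_force: [-1.9, 0.5, 5.9]
grip_width: 50.1
finger_force: 3.1
```

Call:
jog_arm(
  dp=[
    [0,0,0.0005],
    [0,0,0.0005],
    [0,0,0.0005],
    [0,0,0],
  ],
  twist=[0,0,0,0],
)

```text
time: 12.42
tool_pos: [531.1, 1.6, 232.0]
tcp_rot: [3.141, 0.0, 2.452]
contact_force: [-2.7, 0.8, 5.7]
grip_width: 50.2
finger_force: 2.9
```

Call:
jog_arm(
  dp=[
    [0,0,0.0005],
    [0,0,0.0005],
    [0,0,0.0005],
    [0,0,0],
  ],
  twist=[0,0,0,0],
)

```text
time: 12.92
tool_pos: [531.1, 1.6, 230.5]
tcp_rot: [3.141, 0.0, 2.452]
contact_force: [-2.0, 1.5, 5.8]
grip_width: 49.8
finger_force: 2.8
```

Call:
jog_arm(
  dp=[
    [0,0,0.0005],
    [0,0,0.0005],
    [0,0,0.0005],
    [0,0,0],
  ],
  twist=[0,0,0,0],
)

```text
time: 13.42
tool_pos: [531.0, 1.6, 228.9]
tcp_rot: [3.141, 0.0, 2.452]
contact_force: [-1.1, 0.4, 6.1]
grip_width: 50.0
finger_force: 2.6
```

Call:
jog_arm(
  dp=[
    [0,0,0.0005],
    [0,0,0.0005],
    [0,0,0.0005],
    [0,0,0],
  ],
  twist=[0,0,0,0],
)

```text
time: 13.92
tool_pos: [531.1, 1.6, 227.4]
tcp_rot: [3.141, 0.0, 2.452]
contact_force: [-2.4, 0.4, 4.5]
grip_width: 50.1
finger_force: 2.5
```

Call:
jog_arm(
  dp=[
    [0,0,0.0005],
    [0,0,0.0005],
    [0,0,0.0005],
    [0,0,0],
  ],
  twist=[0,0,0,0],
)

```text
time: 14.42
tool_pos: [531.1, 1.6, 226.0]
tcp_rot: [3.141, 0.0, 2.452]
contact_force: [-2.3, -0.1, 6.1]
grip_width: 50.3
finger_force: 3.2
```

Call:
jog_arm(
  dp=[
    [0,0,0.0005],
    [0,0,0.0005],
    [0,0,0.0005],
    [0,0,0],
  ],
  twist=[0,0,0,0],
)

```text
time: 14.92
tool_pos: [531.1, 1.6, 224.5]
tcp_rot: [3.141, 0.0, 2.452]
contact_force: [-2.8, -0.3, 6.3]
grip_width: 50.2
finger_force: 3.0
```

Call:
jog_arm(
  dp=[
    [0,0,0.0005],
    [0,0,0.0005],
    [0,0,0.0005],
    [0,0,0],
  ],
  twist=[0,0,0,0],
)

```text
time: 15.42
tool_pos: [531.1, 1.6, 222.9]
tcp_rot: [3.141, 0.0, 2.452]
contact_force: [-2.2, -0.1, 7.1]
grip_width: 50.0
finger_force: 2.9
```

Call:
jog_arm(
  dp=[
    [0,0,0.0005],
    [0,0,0.0005],
    [0,0,0.0005],
    [0,0,0],
  ],
  twist=[0,0,0,0],
)

```text
time: 15.92
tool_pos: [531.1, 1.6, 221.4]
tcp_rot: [3.141, 0.0, 2.452]
contact_force: [-2.1, 0.3, 4.5]
grip_width: 49.9
finger_force: 2.7
```

Call:
jog_arm(
  dp=[
    [0,0,0.0005],
    [0,0,0.0005],
    [0,0,0.0005],
    [0,0,0],
  ],
  twist=[0,0,0,0],
)

```text
time: 16.42
tool_pos: [531.1, 1.6, 219.8]
tcp_rot: [3.141, 0.0, 2.452]
contact_force: [-1.8, 0.1, 4.6]
grip_width: 49.8
finger_force: 2.5
```

Call:
jog_arm(
  dp=[
    [0,0,0.0005],
    [0,0,0.0005],
    [0,0,0.0005],
    [0,0,0],
  ],
  twist=[0,0,0,0],
)

```text
time: 16.92
tool_pos: [531.1, 1.6, 218.2]
tcp_rot: [3.141, 0.0, 2.452]
contact_force: [-1.2, -0.1, 4.2]
grip_width: 49.9
finger_force: 2.1
```

Call:
jog_arm(
  dp=[
    [0,0,0.0005],
    [0,0,0.0005],
    [0,0,0.0005],
    [0,0,0],
  ],
  twist=[0,0,0,0],
)

```text
time: 17.42
tool_pos: [530.9, 1.6, 215.9]
tcp_rot: [-3.141, -0.001, 2.452]
contact_force: [-0.9, -0.1, 0.4]
grip_width: 50.2
finger_force: 0.0
```

The force has vanished, so the pin has probably snapped in. I'll look at the button.

```bash
python3 - <<'E'
from plant import bot
import cv2,numpy as np
a=bot.capture("scene")[120:245,195:295]
cv2.imwrite("pics/e.png",cv2.resize(a,(480,600),interpolation=2))
o=bot.get_obs();print(o["contact_force"],o["tool_pos"])
E
```

```text
[0.25006582 0.37150388 0.29813897] [530.98196977   1.56328165 215.93834059]
```

View pics/e.png

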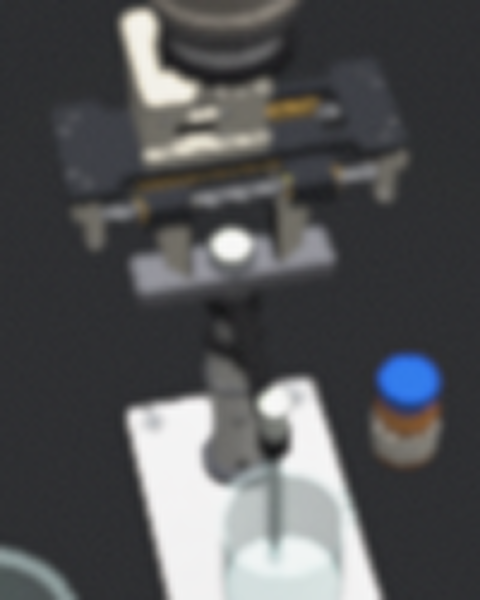

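The button looks raised: its side now shows below the cap at (230,245). I'll lift clear and measure it.

Call:
jog_arm(
  dp=[
    [0,0,-0.005],
    [0,0,-0.02],
    [0,0,-0.04],
    [0,0,-0.06],
    [0,0,-0.05],
    [0.06,0,0],
    [0.06,0,0],
    [0.06,0,0],
    [0,0,0],
  ],
  twist=[0,0,0,0,0,0,0,0,0],
)

```text
time: 18.6
tool_pos: [389.7, 118.0, 392.8]
tcp_rot: [3.139, 0.001, 2.456]
contact_force: [0.3, -0.7, 0.2]
grip_width: 50.4
finger_force: 0.0
```

```bash
python3 - <<'E'
from plant import bot
import cv2,numpy as np
a=bot.capture("scene");b=bot.capture("top")
cv2.imwrite("pics/fa.png",a);cv2.imwrite("pics/fb.png",b)
P=bot.camera_params("scene");R=np.array(P["R"]);t=np.array(P["t"]).ravel()
for z in (280,268,256,250,230,227.5,224,221.5,215.5):
  c=R@[531,2,z]+t;print(z,(P["fx"]*c[0]/c[2]+P["cx"]).round(1),(P["fy"]*c[1]/c[2]+P["cy"]).round(1))
o=cv2.imread("pics/a.png")
A=cv2.resize(o[140:190,210:275],(390,300),interpolation=2);B=cv2.resize(a[150:200,210:275],(390,300),interpolation=2)
C=cv2.resize(a[145:270,205:305],(400,500),interpolation=2)
cv2.imwrite("pics/f.png",np.hstack([np.vstack([A,B]),np.vstack([C,np.zeros((100,400,3),np.uint8)])]))
E
```

```text
280 241.9 156.8
268 242.0 159.9
256 242.1 162.9
250 242.1 164.4
230 242.3 169.3
227.5 242.3 169.9
224 242.3 170.7
221.5 242.3 171.3
215.5 242.4 172.8
```

View pics/f.png

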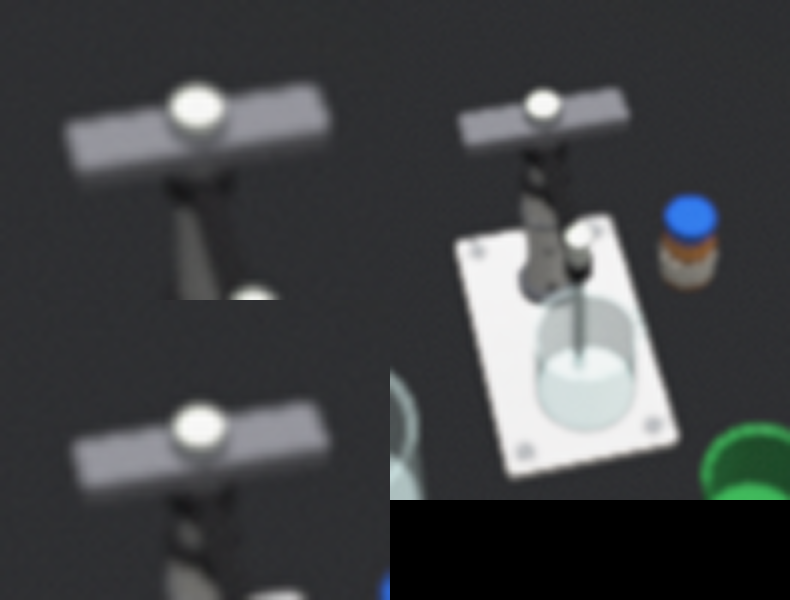

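```bash
python3 - <<'E'
from h import *
import cv2
P=bot.camera_params("scene");R=np.array(P["R"]);t=np.array(P["t"]).ravel()
def pr(x,y,z):
  c=R@[x,y,z]+t;return np.array([P["fx"]*c[0]/c[2]+P["cx"],P["fy"]*c[1]/c[2]+P["cy"]])
def cen(im,k):
  g=im.astype(float).min(2)[145:185,215:272]
  m=np.clip(g-175,0,None) if k=="but" else ((g>95)&(g<175)).astype(float)
  n,l,s,_=cv2.connectedComponentsWithStats((m>0).astype(np.uint8));j=1+s[1:,4].argmax();m=m*(l==j)
  ys,xs=np.mgrid[145:185,215:272];return np.array([(m*xs).sum(),(m*ys).sum()])/m.sum(),int((m>0).sum())
I=[cv2.imread("pics/a.png"),cv2.imread("pics/fa.png")]
for k in("bar","but"): print(k,[cen(i,k) for i in I])
print("drop if bar z=216,215:",[pr(531,2,z)-pr(531,2,268) for z in(216,215)])
print("button drop for z 228, 222:",[pr(531,2,z)-pr(531,2,280) for z in(228,222)])
E
```

```text
bar [(array([242.30973451, 160.74041298]), 339), (array([242.7523511 , 173.68652038]), 319)]
but [(array([242.43153327, 157.39103182]), 41), (array([242.86565657, 170.6479798 ]), 41)]
drop if bar z=216,215: [array([ 0.37386172, 12.78884897]), array([ 0.38079542, 13.02603302])]
button drop for z 228, 222: [array([ 0.38007833, 13.00150306]), array([ 0.42221694, 14.44295656])]
```

The bar dropped 12.95 px, which puts its top at about 215 mm. The button dropped 13.26 px and stands about 12 mm proud, so it is fully up and the pin is in the hole. In the picture the probe hangs inside the beaker, clear of the wall, and everything else is where it was.

```bash
python3 -c "
from plant import bot
print(bot.close_job())"
```

```text
the job is handed in; nothing more can be done
None
```

The tube is down about 53 mm in its next hole with the button up again, the probe hanging clear inside the beaker, and the job is handed in; the pin being seated was judged by camera and loss of push force, not a test push.

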